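Make room on the ear-defender bar and hang up the second pair

ROBOT

A 7-joint arm with a two-finger parallel gripper is mounted at the origin on the work surface. World frame = base frame: x ahead of the robot, y to its left, z up, the work surface at z = 0. Lengths are in m, angles in rad, forces in N, time in s.
With the tool pointing down it reaches from about 0.425 to 0.875 m from the base axis. Payload 8.4 kg.
Tool frame: the origin (TCP) lies midway between the tips of the shut fingers; the grasp point (between the pads) lies manip.pinch_z behind it (manip.pinch_z is the distance from the TCP to the grasp point, in m); z points along the fingers, y is the line along which they close (so a half turn about z gives the same grasp; the last joint's range is limited). The gripper opens to 85 mm and grips with 20 to 120 N. Pads are 22 mm wide; open, the fingers measure 114 mm over their backs; the gripper's body (76 mm by 85 mm) begins 54 mm behind the grasp point. The pads swing forward as they close: fully open they stand 13 mm farther back than shut.
Start: joints at [1.161, 0.333, 0.04, 1.465, -0.013, 1.343, -0.059], TCP at [0.199, -0.619, 0.194] pointing down, gripper open.
Joint ranges: [-2.58, 2.58], [-0.38, 2.09], [-1.3, 1.39], [0.25, 2.4], [-1.5, 4.64], [0.08, 2.09], [-2.65, 2.65]. Speed limits (rad/s): [2.22, 2.22, 2.79, 2.79, 3.14, 3.14, 3.14].

INTERFACE

Orientations are given as a 3x3 rotation matrix whose columns are the frame's x, y, z axes.
In Python, from plant import manip, get_image, camera_info gives the robot as it stands. The module is installed in compiled form; this text tells all that it offers.
- The arm moves only by the tool move_arm, never from a script. Its argument "rows" is a list that holds one entry, the list of rows, each a list of 5 numbers: the shift along the tool's x, y, z normalised to -1 to 1, where 1 is 1 m, then the turn about the tool's z normalised to -1 to 1, where 1 is 360 degrees, then the opening, from 0 (shut) to 1 (fully open). A call has 1 to 20 rows; each row is the pose to reach, as a shift and turn from the pose commanded when the call began, along the tool's axes at that moment, turning the shorter way round; what a row does not reach only later rows make up. A row lasts 1/10 s, in which the tool goes at most 50 mm and 8.59 degrees, less where a joint would pass 70% of its speed; a pose out of reach is approached as far as the arm can. A call with a number of a shift or a turn outside -1 to 1 is refused whole. A call with a gripper value outside its range is refused whole. The fingers move at their own pace and stop on an object; the grip force is fixed at half the most. Time passes only in rows, so rows that repeat a pose let the fingers close. It gives the time, the measured TCP pose, the force, the opening and the grip force at its end, in the units of the state.
- manip.sense(): the state, without advancing time (a new reading comes with each control period).
- get_image(name): name is "side" or "top"; returns the picture (384x512x3 uint8, red, green, blue); there is no depth.
- camera_info(name): a dict with "intrinsics" (3x3 intrinsics, pixels), "k1" (the pictures are not rectified: a ray, as slopes to the right and down, at radius r is drawn at 1 + k1 r^2 times it, then the intrinsics apply), "rvec" (rotation vector, rad) and "tvec" (3), from world to camera coordinates, as OpenCV has them. Camera axes: x right, y down, z forward; pixel columns grow to the right and rows downward; lengths in m; the calibration is good to about 2 mm. A picture is of the moment at which its call begins. camera_info takes no time and is no camera call.
- manip.close_job(): hands the job in; it is judged then, once.
The state is a dict: "time": time; "joint_pos": joint angles; "joint_velocities": joint speeds; "joint_efforts": joint torques, N m; "ee_pos": TCP position; "orientation": TCP orientation; "contact_force": force on the tool from outside, world axes, zero at the start; "ft_torque": the same for the moment, N m; "grip_width": opening from 0.0 (shut) to 1.0 (fully open); "grip_force": force on a finger pad.
Only numpy, scipy, OpenCV 4.12 (cv2) and the standard library are available. Lean on these libraries where they do the work, as an engineer would, in place of code of your own. Each camera call takes 0.05 s, during which the arm holds its last target. There are 200 camera calls.

TASK

The inspection plate has to be clear before the camshaft is measured: first move the red ear defenders that hang mid-bar back along the bar, into the half next to the post, and let go of them; then hang the yellow pair from the plate over the bar in front of them. In the end both pairs must hang straight and still by their headbands, one cup on each side of the bar, square to it and not touching each other; lower them on, do not drop them, and leave everything else on the bench as it is, above all the camshaft set-up.

Things in the scene. Friction and masses are not known exactly. Their poses are not given: they have to be found in the camera images.
- red_crown (a point): centre of the black pad at the crown of the red ear defenders' headband: the place to grip, from above. x across the band (grip width 34 mm), y from cup to cup, z up; a half turn is the same. Pad top 10 mm above this point; underside a shallow V, sides falling 28 degrees, seating on the bar with the bar's top 10 mm below this point. This pair hangs mid-bar at the start, a cup on each side, free to slide and swing; fingers reaching below the pad strike the bar.
- red: the whole pair of red ear defenders: two cups with black cushions, headband arching over the top; 188 mm high, 138 mm wide over the cups, about 0.28 kg. Origin between the cups' undersides, 178 mm below the crown point, axes as there. Each cup is 82 mm long along x and lies 20 to 69 mm from the middle in y: 40 mm open between the cushions
- yellow_crown (a point): centre of the black pad at the crown of the yellow ear defenders' headband: the place to grip, from above. x across the band (grip width 34 mm), y from cup to cup, z up; a half turn is the same. Pad top 10 mm above this point; underside a shallow V, sides falling 28 degrees, seating on the bar with the bar's top 10 mm below this point. This pair starts standing on its cups on the steel plate.
- yellow: the whole pair of yellow ear defenders: two cups with black cushions, headband arching over the top; 188 mm high, 138 mm wide over the cups, about 0.28 kg. Origin between the cups' undersides, 178 mm below the crown point, axes as there. Each cup is 82 mm long along x and lies 20 to 69 mm from the middle in y: 40 mm open between the cushions
- stand: grey steel bench stand, fixed: base plate 270 x 120 x 8 mm, 30 mm square post at one end, bright round horizontal tube (the bar, 22 mm thick, 215 mm clear) from the post to a free end with a black cap 30 mm wide, 7 mm long, 4 mm above the bar's top. Origin on the plate below the bar's middle, +x along the bar to the post, free end at -x (nearer the robot), z up. Post's top level with the bar's
- bar_root (a point): point on the top line of the bar where it meets the post's front face, 222 mm above the steel plate; axes as the stand's, so the bar's top line runs from here 215 mm along -x to the end cap
- bar_end (a point): point on the top line of the bar at its free end, just before the cap; axes as the stand's
- camshaft_mid (a point): steel camshaft, 360 mm long along y, up to 40 mm in diameter, lying loose in two V-blocks for measuring at the far side; the point is its middle, about 54 mm above the bench. Not to be touched
- indicator: dial indicator on a magnetic base, fixed: block 50 x 60 x 55 mm, chrome column 220 mm high, arm reaching 250 mm along +y to a dial 56 mm in diameter over the camshaft. Origin under the block. Not to be touched
- caliper: digital caliper lying flat, 230 x 60 x 12 mm, long along its x; origin under its middle
- oil: white oil bottle with a red cap, standing, 52 mm in diameter, 150 mm high; origin under its middle
- pens: red pen cup with pens, 72 mm in diameter, 150 mm high over the pens; origin under its middle
- tape: roll of yellow tape lying flat, 96 mm in diameter, 25 mm high; origin under its middle
There are look-alikes about, which are no part of the job. What is shaped like the yellow but orange is not meant.

How it is judged:
By the outcome, as a careful person would: the job done as asked, in the order asked, and still so for the second after the job is handed in, with the robot touching nothing.
It also fails if it takes over 69 s, if anything falls off the work surface, if the arm or the gripper's body presses on something with over 40 N, if the wrist force passes 120 N, or if a joint passes its speed limit or range.

## Working session

There is one attempt and no reset: what is moved stays moved. The work goes in short steps, Python scripts to look and compute and a tool call to move; the robot and the scene stay as the last step left them, time stands still between calls to the robot, and variables do not carry over. Pictures are saved under pics/ and viewed, at most 10 in all, crops included, and the job is handed in when it is done.

Besides the shell and the picture viewer there is one more tool, called after ">>>" as name(argument=value, ...) on one line, values as JSON. move_arm: Moves the arm, as the interface text tells. Scaled input: -1 to 1 covers 1 m each way for a shift and 360 degrees each way for a turn. Its arguments: {"type":"object","properties":{"rows":{"type":"array","items":{"type":"array","items":{"type":"array","items":{"type":"number","minimum":-1,"maximum":1}}}}},"required":["rows"]}

```bash
mkdir -p pics; cat > h.py <<'E'
import numpy as np, cv2
from plant import manip, get_image, camera_info
def snap(n,f):
    im=get_image(n); cv2.imwrite('pics/'+f,im[:,:,::-1]); return im
def cam(n):
    c=camera_info(n); K=np.array(c['intrinsics'],float); R=cv2.Rodrigues(np.array(c['rvec'],float))[0]; t=np.array(c['tvec'],float).ravel()
    return K,float(c['k1']),R,t
def ray(n,u,v):
    K,k1,R,t=cam(n)
    p=cv2.undistortPoints(np.array([[[u,v]]],float),K,np.array([k1,0,0,0.]))[0,0]
    d=R.T@np.array([p[0],p[1],1]); return -R.T@t,d/np.linalg.norm(d)
def onz(n,u,v,z):
    o,d=ray(n,u,v); return o+d*(z-o[2])/d[2]
def proj(n,P):
    K,k1,R,t=cam(n)
    return cv2.projectPoints(np.array(P,float).reshape(-1,1,3),R,t,K,np.array([k1,0,0,0.]))[0].reshape(-1,2)
def tri(a,b):
    (o1,d1),(o2,d2)=ray('side',*a),ray('top',*b)
    s=np.linalg.lstsq(np.c_[d1,-d2],o2-o1,rcond=None)[0]
    p,q=o1+s[0]*d1,o2+s[1]*d2
    return (p+q)/2,np.linalg.norm(p-q)
E
python3 - <<'E'
from h import *
a=snap('side','s0.png');b=snap('top','t0.png')
for n in('side','top'):
    print(n,ray(n,256,192),cam(n)[0][0,0],cam(n)[1])
s=manip.sense();print(s['time'],s['ee_pos'],s['orientation'],s['grip_width'],manip.pinch_z,s['contact_force'])
E
```

```text
side (array([0.03092432, 0.61375818, 0.8606786 ]), array([ 0.43280867, -0.61139056, -0.66247886])) 388.8839193465144 -0.0395355997179648
top (array([ 0.31945774, -0.03140916,  1.7568478 ]), array([ 0.12185033, -0.02725475, -0.99217422])) 482.85026408699514 -0.13378454882701138
0.1 [ 0.19865152 -0.61841919  0.19340918] [[ 9.52073583e-01  3.05868633e-01 -5.20525751e-04]
 [ 3.05869066e-01 -9.52072613e-01  1.36172154e-03]
 [-7.90704054e-05 -1.45567183e-03 -9.99998937e-01]] 1.0028841698304072 0.0187 [-0.83149267  0.16306614 -0.10737847]
```

View pics/s0.png

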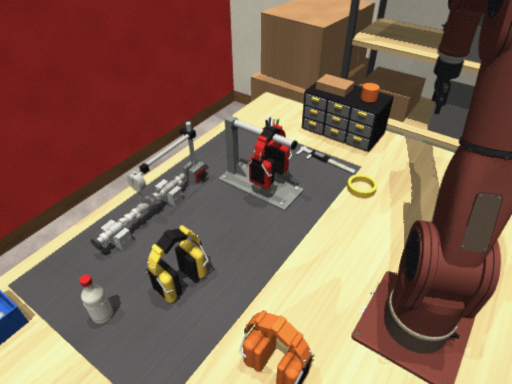

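View pics/t0.png

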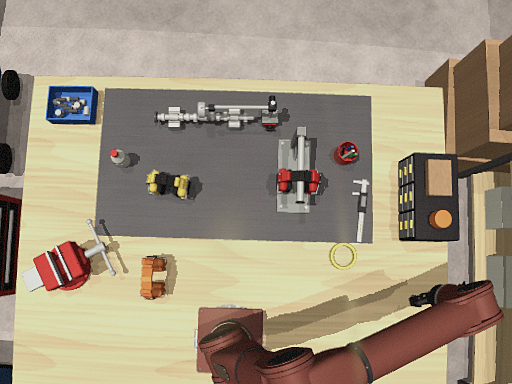

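```bash
python3 - <<'E'
import cv2,numpy as np
s=cv2.imread('pics/s0.png');t=cv2.imread('pics/t0.png')
def c(i,x,y,w=100,h=75,k=4): return cv2.resize(i[y:y+h,x:x+w],None,fx=k,fy=k,interpolation=cv2.INTER_CUBIC)
a=np.vstack([np.hstack([c(t,250,125,100,100,4)[:,:],c(s,215,110,100,100,4)]),np.hstack([c(t,125,160,100,50),c(s,130,225,100,50)])])
print(a.shape);cv2.imwrite('pics/c0.png',a)
E
```

```text
(600, 800, 3)
```

View pics/c0.png

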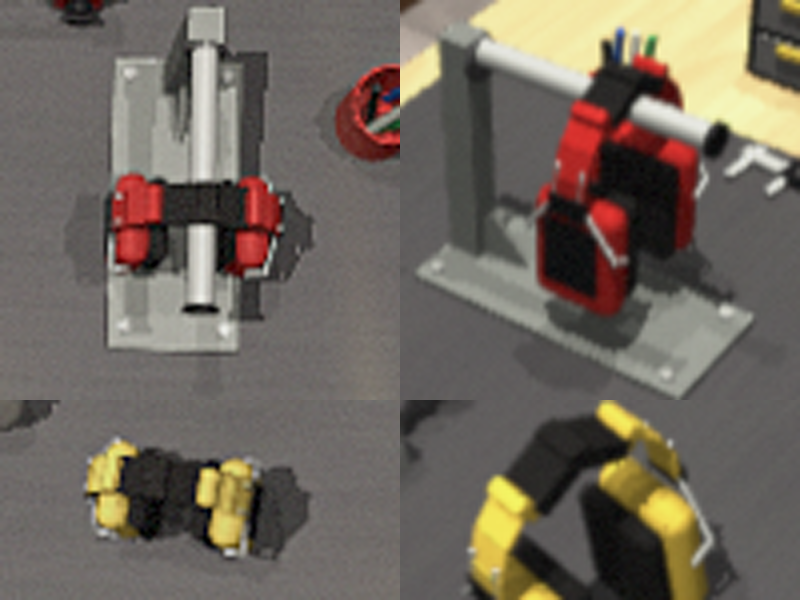

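```bash
python3 - <<'E'
from h import *
np.set_printoptions(precision=4,suppress=True)
r,e=tri((234.5,120),(301.7,136.3));print('root',r,e)
r,e=tri((293.7,140.3),(300.2,201.2));print('end',r,e)
A=onz('top',301.7,136.3,.23);B=onz('top',300.2,201.2,.23);print('root/end@.23',A,B,np.linalg.norm(A-B))
print('red crown',onz('top',300.75,175.9,.25), tri((215+232/4,110+78/4),(300.75,175.9)))
t=cv2.imread('pics/t0.png');h=cv2.cvtColor(t,cv2.COLOR_BGR2HSV)
m=cv2.inRange(h,(20,110,90),(35,255,255));m[:, :140]=0;m[:,200:]=0;m[:160]=0;m[205:]=0
n,_,st,c=cv2.connectedComponentsWithStats(m);
for i in range(1,n):
    if st[i,4]>8: print(st[i],c[i])
L=onz('top',125+112/4,160+66/4,.15);R=onz('top',125+210/4,160+87/4,.15);print('yel band pieces',L,R,np.linalg.norm(L-R),(L+R)/2)
print('yel crown by pad',tri((130+(570-400)/4,225+(445-400)/4),(125+166/4,160+77/4)))
m=m*0
# dark plate corners not needed
print(onz('top',125+166/4,160+77/4,.19))
E
```

```text
root [ 0.6973 -0.2167  0.2229] 0.004605753841116797
end [ 0.4823 -0.2146  0.23  ] 0.0014976511764379556
root/end@.23 [ 0.6936 -0.2171  0.23  ] [ 0.4817 -0.215   0.23  ] 0.21197043109456973
red crown [ 0.5601 -0.2132  0.25  ] (array([ 0.5592, -0.216 ,  0.2386]), np.float64(0.006120101072829487))
[147 170  13  24 166] [152.241  181.5422]
[174 175  14  22 217] [180.8525 184.5668]
yel band pieces [0.5589 0.2735 0.15  ] [0.5435 0.1895 0.15  ] 0.08543179572986655 [0.5512 0.2315 0.15  ]
yel crown by pad (array([0.548 , 0.2237, 0.1766]), np.float64(0.0023322880306443357))
[0.5452 0.2207 0.19  ]
```

```bash
cat >> h.py <<'E'
def rel(p,yaxis_deg):
    """shift (tool axes) and turn for TCP p with tool y pointing at yaxis_deg in world"""
    s=manip.sense();R=np.array(s['orientation']);d=R.T@(np.array(p)-s['ee_pos'])
    a=np.degrees(np.arctan2(R[1,1],R[0,1]));t=-((yaxis_deg-a+180)%360-180)
    print('shift',np.round(d,4),'turn',round(t/360,4),'| t',round(s['time'],2))
def st():
    s=manip.sense();print(round(s['time'],2),np.round(s['ee_pos'],4),np.round(s['orientation'],3).tolist(),np.round(s['joint_pos'],2),np.round(s['contact_force'],1),round(s['grip_width'],3),s['grip_force'])
E
python3 -c "
from h import *
rel([.5605,-.2148,.31],-.5)"
```

```text
shift [ 0.468  -0.2738 -0.1162] turn -0.1991 | t 0.1
```

>>> move_arm(rows=[[[0,0,-0.05,0,1],[0.04,-0.02,-0.1,-0.02,1],[0.468,-0.274,-0.116,-0.199,1],[0.468,-0.274,-0.116,-0.199,1],[0.468,-0.274,-0.116,-0.199,1],[0.468,-0.274,-0.116,-0.199,1],[0.468,-0.274,-0.116,-0.199,1],[0.468,-0.274,-0.116,-0.199,1],[0.468,-0.274,-0.116,-0.199,1],[0.468,-0.274,-0.116,-0.199,1],[0.468,-0.274,-0.116,-0.199,1],[0.468,-0.274,-0.116,-0.199,1],[0.468,-0.274,-0.116,-0.199,1],[0.468,-0.274,-0.116,-0.199,1]]])

```text
time: 1.5
ee_pos: [0.5616, -0.2124, 0.3096]
orientation: [[0.005, 1.0, -0.001], [1.0, -0.005, 0.001], [0.001, -0.001, -1.0]]
contact_force: [-0.7, -0.7, 0.1]
grip_width: 0.998
grip_force: 0.0
```

```bash
python3 - <<'E'
from h import *
st()
s=snap('side','s1.png');t=snap('top','t1.png')
c=lambda i,x,y,w,h:cv2.resize(i[y:y+h,x:x+w,::-1],None,fx=4,fy=4,interpolation=cv2.INTER_CUBIC)
cv2.imwrite('pics/c1.png',np.hstack([c(t,250,85,100,150),c(s,215,60,100,150)]))
rel([.5605,-.2148,.229],-.5)
E
```

```text
1.5 [ 0.5616 -0.2124  0.3096] [[0.005, 1.0, -0.001], [1.0, -0.005, 0.001], [0.001, -0.001, -1.0]] [ 0.63  0.23 -0.42  1.38  0.09  1.55  0.21] [-0.7 -0.7  0.1] 0.998 0.0
shift [0.0015 0.0008 0.0808] turn -0.0004 | t 1.6
```

View pics/c1.png

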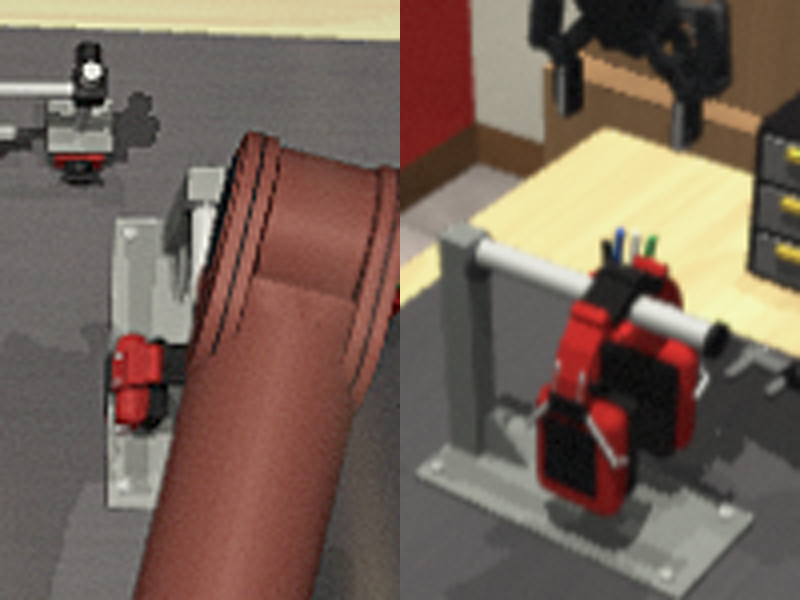

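The side view shows the fingertips at (257,88) and (286,95), straddling the crown pad at (272,130). The top view is blocked by the arm, so I'll descend and grip.

>>> move_arm(rows=[[[0.0015,0,0.04,0,1],[0.0015,0,0.065,0,1],[0.0015,0,0.078,0,1],[0.0015,0,0.08,0,1],[0.0015,0,0.08,0,0.6],[0.0015,0,0.08,0,0.2],[0.0015,0,0.08,0,0.2],[0.0015,0,0.08,0,0.2],[0.0015,0,0.08,0,0.2],[0.0015,0,0.08,0,0.2]]])

```text
time: 2.6
ee_pos: [0.5607, -0.2133, 0.2304]
orientation: [[0.01, 1.0, 0.0], [1.0, -0.01, -0.0], [-0.0, 0.0, -1.0]]
contact_force: [-0.7, -0.1, -0.7]
grip_width: 0.203
grip_force: 0.0
```

```bash
python3 - <<'E'
from h import *
st()
E
```

```text
2.6 [ 0.5607 -0.2133  0.2304] [[0.01, 1.0, 0.0], [1.0, -0.01, -0.0], [-0.0, 0.0, -1.0]] [ 0.64  0.25 -0.42  1.52  0.1   1.4   0.2 ] [-0.7 -0.1 -0.7] 0.203 0.0
```

```bash
python3 - <<'E'
from h import *
s=snap('side','s2.png')
c=lambda i,x,y,w,h:cv2.resize(i[y:y+h,x:x+w,::-1],None,fx=6,fy=6,interpolation=cv2.INTER_CUBIC)
cv2.imwrite('pics/c2.png',c(s,220,70,100,100))
R=np.array(manip.sense()['orientation']);p=np.array(manip.sense()['ee_pos']);print(proj('side',[p,p+[.0,0,.0187],p+[.008,0,0],p-[.008,0,0]]))
E
```

```text
[[271.01275375 132.02833146]
 [271.14530146 126.62395746]
 [268.76795694 131.19631997]
 [273.27140516 132.86567267]]
```

View pics/c2.png

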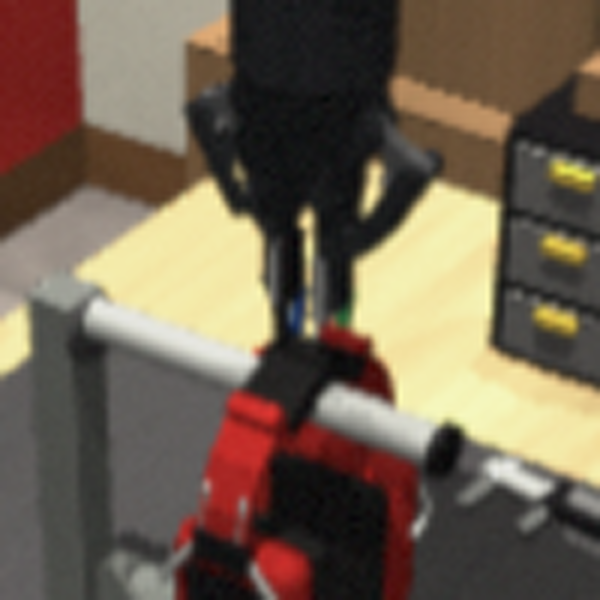

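```bash
python3 - <<'E'
from h import *
p=np.array([.5616,-.2124,.3096])
print(proj('side',[p+[.0425,0,.013],p+[-.0425,0,.013],p+[.0425,0,0],p-[.0425,0,0]]))
a,b=cv2.imread('pics/s1.png'),cv2.imread('pics/s2.png')
def rm(i):
    h=cv2.cvtColor(i,cv2.COLOR_BGR2HSV);m=cv2.inRange(h,(0,150,60),(8,255,255))|cv2.inRange(h,(172,150,60),(180,255,255));m[:,:240]=0;m[:,300:]=0;m[:118]=0;m[195:]=0
    ys,xs=np.nonzero(m);return xs.mean(),ys.mean(),len(xs),ys.min()
print(rm(a),rm(b))
s=b[118:140,258:286];print(s.max(2))
E
```

```text
[[258.82153324 100.13488325]
 [284.06542386 108.5164433 ]
 [258.81948874 104.19327042]
 [283.86845805 112.65399842]]
(np.float64(268.4882434301521), np.float64(155.98893499308437), 723, np.int64(124)) (np.float64(268.27053824362605), np.float64(156.5198300283286), 706, np.int64(124))
[[244 244 244 244 245 238 149 106  53  18  18  26  56 113  92  92  57  28
   24  18  72 189 241 244 244 245 244 244]
 [243 244 244 244 244 242 197 117  54  25  24  44  69 130 101  91  53  32
   26  20  75 185 241 244 244 245 245 244]
 [244 244 244 244 244 243 228 119  46  29  58  76  86 157 110  88  51  31
   28  34  90 203 242 244 244 244 244 244]
 [244 245 244 244 243 244 238 118  39  38  90  93  86 162 114  89  54  39
   45  64 109 224 243 244 244 245 245 244]
 [244 244 244 244 244 244 239 136  43  38 104  97  90 145 113  95  70  77
   83  94 131 238 244 244 244 244 244 244]
 [244 244 244 244 244 244 240 155  51  36  94  95 103 194 145 100  93 123
   95 102 150 239 244 244 244 244 244 244]
 [244 244 244 244 244 244 239 156  49  29  64  85 114 229 173 111 110 135
  102  99 159 231 242 243 244 244 244 2
[... 1059 characters left out ...]
103 116  89  55  36  37  37  35  37  37  38  36  40  29  21  30  75 130
  141 124  95  81  80  76  73  71  90 167]
 [121 156 129 102  69  53  41  39  38  38  39  40  38  23  23  71 141 178
  189 187 168 158 133 102  89  79  82 142]
 [168 199 186 173 153 122  82  65  47  37  37  39  29  22  50 134 186 195
  193 210 210 205 189 172 158 126  95 134]
 [181 199 203 206 205 186 166 158  99  49  38  35  26  18  66 159 188 194
  194 208 206 211 213 211 205 185 162 159]
 [147 168 182 198 207 208 211 207 150  72  38  24  20  32  75 143 165 176
  184 189 185 196 200 204 216 216 207 198]
 [143 128 138 159 180 194 205 201 146  81  39  22  28  54  84 117 136 149
  160 163 167 173 179 187 207 212 215 214]]
```

```bash
python3 - <<'E'
from h import *
for n in('side','top'): print(n,proj(n,[[.1987,-.6184,.1934],[.1987,-.6184,.27],[0,0,0],[0,0,.15],[.2,-.2,0]]).round(0).tolist())
t=snap('top','t3.png');s=snap('side','s3.png');st()
a=cv2.imread('pics/t0.png')[225:325,370:500];b=cv2.imread('pics/s0.png')[40:140,400:500]
k=lambda i:cv2.resize(i,(400,400*i.shape[0]//i.shape[1]))[:300]
c=np.hstack([k(a),k(b)])
d=np.hstack([k(t[90:190,240:370,::-1]),k(s[60:160,220:320,::-1])])
cv2.imwrite('pics/c3.png',np.vstack([c,d]))
E
```

```text
side [[431.0, 121.0], [438.0, 100.0], [414.0, 326.0], [433.0, 290.0], [369.0, 239.0]]
top [[420.0, 292.0], [429.0, 294.0], [230.0, 340.0], [229.0, 348.0], [287.0, 285.0]]
2.75 [ 0.5606 -0.2133  0.2302] [[0.01, 1.0, -0.0], [1.0, -0.01, 0.0], [0.0, -0.0, -1.0]] [ 0.64  0.25 -0.42  1.52  0.1   1.4   0.2 ] [-0.2  0.3 -0.1] 0.2 0.0
```

View pics/c3.png

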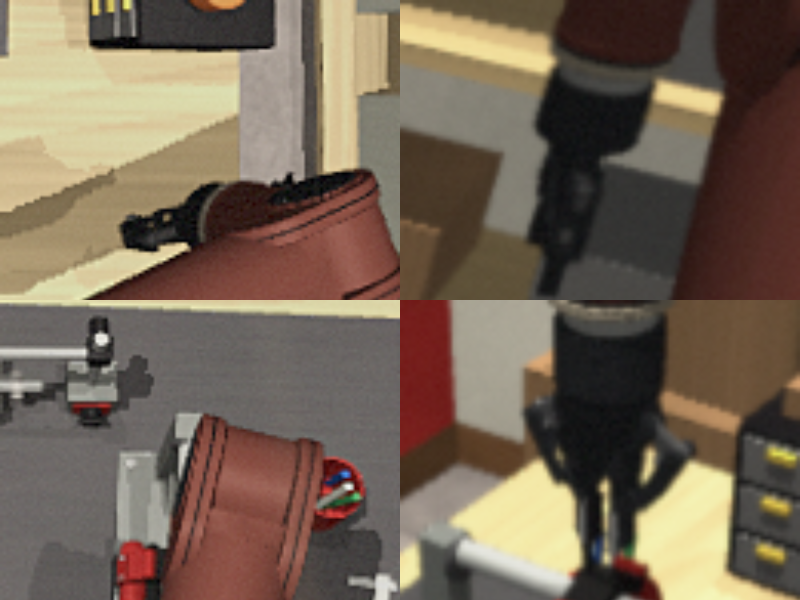

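The fingers closed just above the pad: their tips sit at about (271,127), on the pad's top line, so in effect they are about 15 mm behind the TCP. I'll lift, open, and go lower in small steps while watching the force.

>>> move_arm(rows=[[[0,0,-0.03,0,0.2],[0,0,-0.035,0,1],[0,0,-0.035,0,1],[0,0,-0.035,0,1],[0,0,-0.01,0,1],[0,0,0.002,0,1],[0,0,0.005,0,1],[0,0,0.008,0,1],[0,0,0.008,0,1],[0,0,0.008,0,0.3],[0,0,0.008,0,0.3],[0,0,0.008,0,0.3],[0,0,0.008,0,0.3],[0,0,0.008,0,0.3]]])

```text
time: 4.15
ee_pos: [0.5606, -0.2133, 0.2223]
orientation: [[0.01, 1.0, 0.0], [1.0, -0.01, 0.0], [0.0, 0.0, -1.0]]
contact_force: [-0.0, -0.3, 0.1]
grip_width: 0.298
grip_force: 0.0
```

```bash
python3 - <<'E'
from h import *
s=snap('side','s4.png');st()
print(s[118:140,258:286].max(2))
E
```

```text
4.2 [ 0.5606 -0.2134  0.2223] [[0.01, 1.0, 0.0], [1.0, -0.01, -0.0], [-0.0, 0.0, -1.0]] [ 0.64  0.25 -0.42  1.53  0.1   1.38  0.2 ] [-0.3 -0.1 -0.6] 0.303 0.0
[[243 244 244 240 164  88  99  40  17  23  20  72 155 183 228 110  96  64
   29  21  20  65 179 241 244 244 244 243]
 [244 244 244 241 188 100  99  42  17  19  21  48 101 197 219 107  97  66
   32  24  19  77 201 242 244 244 244 244]
 [244 243 244 243 226 152 107  42  23  16  27  62  93 219 208 104  94  63
   32  29  22  79 203 242 244 244 244 244]
 [244 244 244 244 240 192 119  46  15  23  50  82  98 233 190 104  94  63
   36  27  26  80 205 242 244 244 244 244]
 [244 244 244 244 242 221 139  57  19  33  83  93 107 234 172  99  90  57
   31  27  34 106 224 243 244 244 243 244]
 [244 245 244 244 244 240 204 114  36  35  89  94 117 233 162  96  92  60
   32  36  82 165 239 244 244 244 244 244]
 [244 244 244 245 244 244 238 150  50  28  67  83 115 231 160  95  92  58
   38  62 130 206 240 242 244 244 244 244]
 [244 244 244 244 244 244 239 153  54  17  41  60 101 192 136  84  93  70
   70  94 143 184 220 223 241 244 244 243]
 [243
[... 933 characters left out ...]
104 116  90  55  41  39  38  37  39  35  37  36  38  33  21  29  63  81
  120  91  82  78  80  76  73  75  89 165]
 [121 157 128 100  67  55  44  37  35  38  40  35  35  27  28  70 135 149
  171 153 163 154 130 102  88  81  82 141]
 [169 200 186 173 155 125  85  66  50  37  38  40  31  18  48 133 182 184
  185 186 209 206 187 168 157 128  98 134]
 [180 199 204 207 205 185 167 157 100  51  39  36  25  20  66 160 184 186
  184 186 211 211 203 198 206 186 164 158]
 [146 170 183 195 207 207 211 205 148  73  38  29  21  33  77 142 167 175
  176 179 200 195 189 190 215 213 209 198]
 [144 128 139 159 180 192 205 201 145  79  35  22  24  56  82 118 137 147
  161 161 178 176 177 186 200 204 214 215]]
```

```bash
python3 - <<'E'
from h import *
np.set_printoptions(precision=3,suppress=True)
print(tri((437,113),(410.6,301)),tri((451,59),(435,295)))
for z in(.33,.35,.37): print(z,proj('side',[[.1987,-.6184,z]]),proj('top',[[.1987,-.6184,z]]))
b=cv2.imread('pics/s0.png')[60:170,390:490]; t=cv2.imread('pics/t0.png')[265:325,390:490]
a=np.vstack([cv2.resize(b,None,fx=3.5,fy=3.5),cv2.resize(t,None,fx=3.5,fy=3.5)])
e=cv2.imread('pics/s4.png')[40:210,210:330];e=cv2.resize(e,(420,595))
cv2.imwrite('pics/c4.png',np.hstack([a,e]))if a.shape[0]==e.shape[0] else print(a.shape,e.shape)
E
```

```text
(array([ 0.178, -0.565,  0.254]), np.float64(0.00637539382800543)) (array([ 0.201, -0.582,  0.415]), np.float64(0.014362296835852975))
0.33 [[443.455  82.053]] [[436.222 295.598]]
0.35 [[445.436  75.92 ]] [[438.873 296.182]]
0.37 [[447.455  69.657]] [[441.594 296.781]]
```

View pics/c4.png

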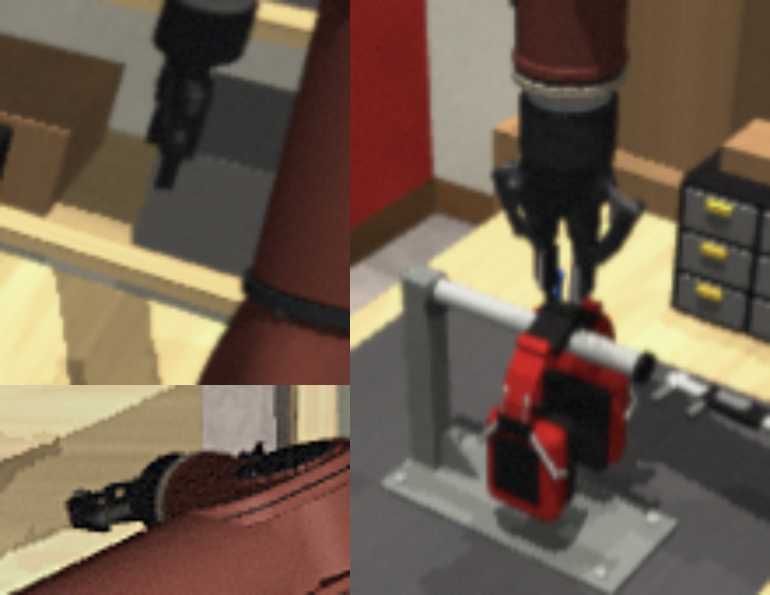

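The pens behind the pad, at about (266–279, 119–125), merged with the fingers in the picture. Triangulating the start pose puts the visible fingertips at z = 0.254 against an expected 0.206, so they really end about 47 mm behind the reported TCP. I'll go lower and check.

>>> move_arm(rows=[[[0,-0.001,0,0,1],[0,-0.001,0,0,1],[0,-0.001,0.01,0,1],[0,-0.001,0.02,0,1],[0,-0.001,0.028,0,1],[0,-0.001,0.032,0,1],[0,-0.001,0.032,0,1]]])

```text
time: 4.9
ee_pos: [0.5591, -0.2132, 0.1892]
orientation: [[0.01, 1.0, -0.001], [1.0, -0.01, 0.001], [0.001, -0.001, -1.0]]
contact_force: [0.9, 0.5, -1.2]
grip_width: 1.001
grip_force: 0.0
```

```bash
python3 - <<'E'
from h import *
s=snap('side','s5.png');st()
e=s[75:165,225:315,::-1];cv2.imwrite('pics/c5.png',cv2.resize(e,(594,594),interpolation=cv2.INTER_CUBIC))
E
```

```text
4.95 [ 0.5594 -0.2132  0.1898] [[0.01, 1.0, -0.001], [1.0, -0.01, 0.0], [0.0, -0.001, -1.0]] [ 0.64  0.26 -0.42  1.58  0.11  1.32  0.19] [0.1 0.8 0.8] 0.993 0.0
```

View pics/c5.png

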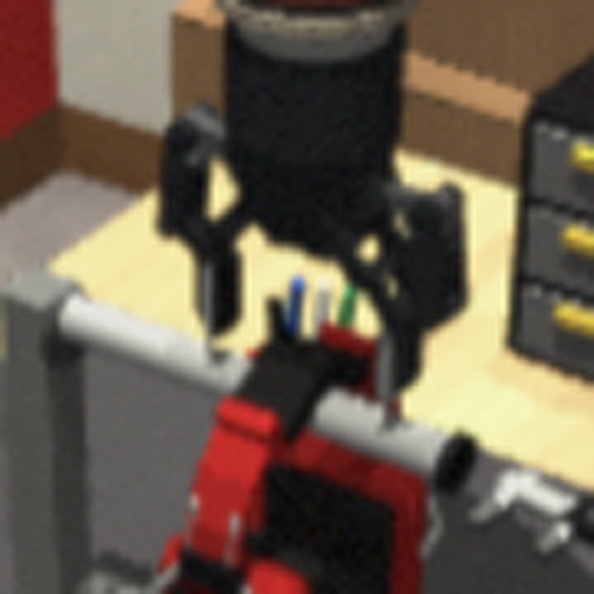

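The fingers now stand open astride the pad, with tips at about (258.6,125.8) and (285.6,134.8), still just above the bar.

```bash
python3 - <<'E'
from h import *
for u,v in((258.6,125.8),(285.6,134.8)):
    o,d=ray('side',u,v);print(o+d*(-.2133-o[1])/d[1])
E
```

```text
[ 0.6054847  -0.2133      0.23605902]
[ 0.51027789 -0.2133      0.23925173]
```

>>> move_arm(rows=[[[0,0,0,0,0.6],[0,0,0,0,0.3],[0,0,0,0,0.2],[0,0,0,0,0.1],[0,0,0,0,0],[0,0,0,0,0]]])

```text
time: 5.55
ee_pos: [0.5602, -0.2134, 0.191]
orientation: [[0.01, 1.0, 0.002], [1.0, -0.01, -0.0], [-0.0, 0.002, -1.0]]
contact_force: [0.8, -0.3, 5.4]
grip_width: 0.381
grip_force: 60.7
```

```bash
python3 - <<'E'
from h import *
st()
E
```

```text
5.55 [ 0.5602 -0.2134  0.191 ] [[0.01, 1.0, 0.002], [1.0, -0.01, -0.0], [-0.0, 0.002, -1.0]] [ 0.64  0.26 -0.42  1.58  0.11  1.32  0.19] [ 0.8 -0.3  5.4] 0.381 60.71692259050906
```

>>> move_arm(rows=[[[0,0,-0.005,0,0],[0,0,-0.012,0,0],[0,0.01,-0.015,0,0],[0,0.03,-0.015,0,0],[0,0.05,-0.015,0,0],[0,0.068,-0.015,0,0],[0,0.078,-0.015,0,0],[0,0.082,-0.015,0,0],[0,0.082,-0.012,0,0],[0,0.082,-0.007,0,0],[0,0.082,-0.004,0,0],[0,0.082,-0.002,0,0],[0,0.082,-0.002,0,0]]])

```text
time: 6.85
ee_pos: [0.6411, -0.2143, 0.1919]
orientation: [[0.01, 1.0, -0.001], [1.0, -0.01, -0.0], [-0.0, -0.001, -1.0]]
contact_force: [0.6, -0.3, -2.7]
grip_width: 0.381
grip_force: 60.3
```

```bash
python3 - <<'E'
from h import *
s=snap('side','s6.png');st()
e=s[75:195,205:325,::-1];cv2.imwrite('pics/c6.png',cv2.resize(e,(596,596),interpolation=cv2.INTER_CUBIC))
E
```

```text
6.9 [ 0.6413 -0.2142  0.1922] [[0.01, 1.0, -0.0], [1.0, -0.01, -0.0], [-0.0, -0.0, -1.0]] [ 0.56  0.42 -0.42  1.38  0.17  1.38  0.13] [ 0.8  0.4 -2.6] 0.38 60.32154881861061
```

View pics/c6.png

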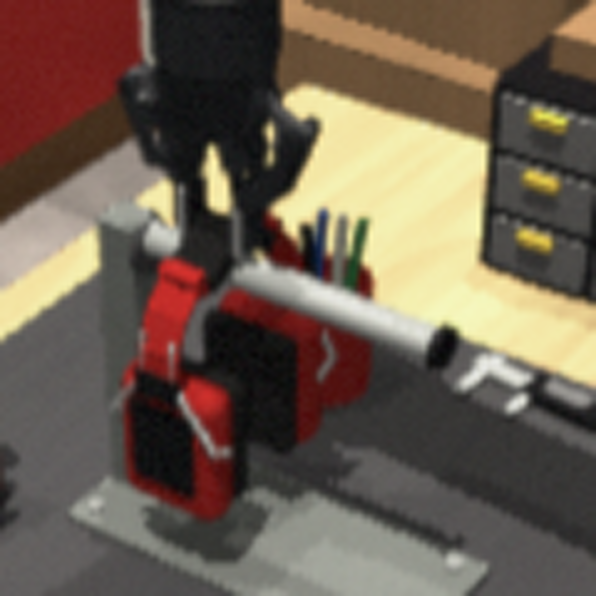

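>>> move_arm(rows=[[[0,0,0.0008,0,0],[0,0,0.0015,0,0],[0,0,0.0022,0,0],[0,0,0.0022,0,0.15],[0,0,0.0022,0,0.3],[0,0,0.0022,0,0.42],[0,0,0.0022,0,0.55],[0,0,0.0022,0,0.7],[0,0,0.0022,0,0.7],[0,0,-0.01,0,0.7],[0,0,-0.03,0,0.7],[0,0,-0.07,0,0.7],[0,0,-0.1,0,0.8]]])

```text
time: 8.2
ee_pos: [0.6417, -0.2141, 0.2954]
orientation: [[0.01, 1.0, 0.002], [1.0, -0.01, -0.0], [-0.0, 0.002, -1.0]]
contact_force: [0.1, 0.1, 1.0]
grip_width: 0.801
grip_force: 0.0
```

```bash
python3 - <<'E'
from h import *
st()
a=cv2.imread('pics/s6.png')
b=snap('side','s7.png')[:,:,::-1]
for i in(a,b):
    h=cv2.cvtColor(np.ascontiguousarray(i),cv2.COLOR_BGR2HSV);m=cv2.inRange(h,(0,150,60),(8,255,255))|cv2.inRange(h,(172,150,60),(180,255,255));m[:,:225]=0;m[:,275:]=0;m[:112]=0;m[195:]=0
    ys,xs=np.nonzero(m);print(xs.mean(),ys.mean(),len(xs),xs.min(),ys.max())
# yellow with gripped geometry
rel([.548,.226,.35],0)
E
```

```text
8.2 [ 0.6417 -0.2141  0.2954] [[0.01, 1.0, 0.002], [1.0, -0.01, -0.0], [-0.0, 0.002, -1.0]] [ 0.54  0.39 -0.42  1.2   0.16  1.57  0.14] [0.1 0.1 1. ] 0.801 0.0
250.59110473457676 149.2338593974175 697 230 179
250.46368715083798 148.231843575419 716 230 179
shift [ 0.4392 -0.0991 -0.0509] turn -0.0016 | t 8.25
```

```bash
python3 - <<'E'
from h import *
l,e=tri((160,249.2),(158.75,176.7));r,f=tri((184.5,236.2),(174.2,180.7));print(l,e,r,f,(l+r)/2,np.linalg.norm(l-r),np.degrees(np.arctan2(l[1]-r[1],l[0]-r[0]))-90)
rel([.5475,.224,.23],-10.2)
E
```

```text
[0.56074541 0.25558875 0.15163169] 0.00565065738879901 [0.54311953 0.1977269  0.15690147] 0.006680372512257059 [0.55193247 0.22665782 0.15426658] 0.06071602955658435 -16.94178446141676
shift [ 0.4375 -0.1006  0.0691] turn 0.0268 | t 8.25
```

>>> move_arm(rows=[[[0.03,0,0,0,0.8],[0.439,-0.098,0.06,0.029,1],[0.439,-0.098,0.06,0.029,1],[0.439,-0.098,0.06,0.029,1],[0.439,-0.098,0.06,0.029,1],[0.439,-0.098,0.06,0.029,1],[0.439,-0.098,0.06,0.029,1],[0.439,-0.098,0.06,0.029,1],[0.439,-0.098,0.06,0.029,1],[0.439,-0.098,0.06,0.029,1],[0.439,-0.098,0.06,0.029,1],[0.439,-0.098,0.06,0.029,1],[0.439,-0.098,0.06,0.029,1]]])

```text
time: 9.55
ee_pos: [0.5487, 0.2242, 0.2327]
orientation: [[0.193, 0.981, 0.001], [0.981, -0.193, -0.001], [-0.0, 0.001, -1.0]]
contact_force: [0.4, 0.5, -0.9]
grip_width: 0.999
grip_force: 0.0
```

```bash
python3 - <<'E'
from h import *
st();rel([.5495,.2255,.1375],-11)
s=snap('side','s8.png')
p=np.array(manip.sense()['ee_pos']);print(proj('side',[p+[0,0,.055]]),proj('side',[[.5495,.2255,.19]]))
e=s[180:310,130:230,::-1];cv2.imwrite('pics/c8.png',cv2.resize(e,(460,598),interpolation=cv2.INTER_CUBIC))
E
```

```text
9.55 [0.5487 0.2242 0.2327] [[0.193, 0.981, 0.001], [0.981, -0.193, -0.001], [-0.0, 0.001, -1.0]] [ 0.06  0.26 -0.63  1.53  0.15  1.41 -0.77] [ 0.4  0.5 -0.9] 0.999 0.0
shift [0.0014 0.0005 0.0952] turn -0.0003 | t 9.55
[[165.22993892 201.85355513]] [[171.15390392 232.61710843]]
```

>>> move_arm(rows=[[[0.001,0,0.04,0,1],[0.001,0,0.07,0,1],[0.001,0,0.085,0,1],[0.001,0,0.093,0,1],[0.001,0,0.095,0,1],[0.001,0,0.095,0,0.6],[0.001,0,0.095,0,0.3],[0.001,0,0.095,0,0.1],[0.001,0,0.095,0,0],[0.001,0,0.095,0,0],[0.001,0,0.095,0,0]]])

```text
time: 10.7
ee_pos: [0.5485, 0.2273, 0.1384]
orientation: [[0.19, 0.982, 0.002], [0.982, -0.19, 0.001], [0.001, 0.001, -1.0]]
contact_force: [-0.9, 0.4, 6.6]
grip_width: 0.385
grip_force: 60.7
```

```bash
python3 - <<'E'
from h import *
st()
E
```

```text
10.7 [0.5485 0.2273 0.1384] [[0.19, 0.982, 0.002], [0.982, -0.19, 0.001], [0.001, 0.001, -1.0]] [ 0.05  0.32 -0.62  1.66  0.19  1.23 -0.81] [-0.9  0.4  6.6] 0.385 60.73434835067019
```

>>> move_arm(rows=[[[0,0,-0.015,0,0],[0,0,-0.045,0,0],[0,0,-0.085,0,0],[0,0,-0.125,0,0],[-0.02,0.004,-0.165,-0.002,0],[-0.05,0.009,-0.2,-0.004,0],[-0.085,0.016,-0.235,-0.007,0],[-0.12,0.022,-0.265,-0.01,0],[-0.155,0.028,-0.28,-0.013,0],[-0.19,0.035,-0.282,-0.016,0],[-0.225,0.041,-0.282,-0.019,0],[-0.26,0.048,-0.282,-0.022,0],[-0.295,0.054,-0.282,-0.025,0],[-0.33,0.06,-0.282,-0.027,0],[-0.365,0.067,-0.282,-0.029,0],[-0.395,0.072,-0.282,-0.029,0],[-0.415,0.076,-0.282,-0.029,0],[-0.428,0.078,-0.282,-0.029,0],[-0.434,0.0795,-0.282,-0.029,0],[-0.434,0.0795,-0.282,-0.029,0]]])

```text
time: 12.7
ee_pos: [0.5433, -0.2144, 0.4193]
orientation: [[0.01, 1.0, -0.0], [1.0, -0.01, 0.0], [0.0, -0.0, -1.0]]
contact_force: [0.1, 0.5, -1.7]
grip_width: 0.385
grip_force: 59.8
```

```bash
cat > cmp.py <<'E'
from h import *
def prof(img,lo,hi,box):
    h=cv2.cvtColor(np.ascontiguousarray(img),cv2.COLOR_BGR2HSV);m=cv2.inRange(h,*lo)
    if hi: m|=cv2.inRange(h,*hi)
    x0,x1,y0,y1=box;k=np.zeros_like(m);k[y0:y1,x0:x1]=1;m*=k
    n,l,s,c=cv2.connectedComponentsWithStats(m)
    ys,xs=np.nonzero(m);
    low=(xs[ys==ys.max()].mean(),ys.max()+.5);left=(xs.min()-.5,ys[xs==xs.min()].mean())
    return low,left,[(s[i],c[i].round(1)) for i in range(1,n) if s[i,4]>30]
E
python3 - <<'E'
from cmp import *
st()
a=cv2.imread('pics/s0.png')
low,left,c=prof(a,((0,150,60),(8,255,255)),((172,150,60),(180,255,255)),(240,300,118,195));print(low,left,c)
print('red rel',onz('side',*low,.058)-[.560,-.2157,.058])
s=snap('side','s9.png');p=np.array(manip.sense()['ee_pos'])
low,left,c=prof(s[:,:,::-1],((20,110,70),(35,255,255)),None,(200,330,20,170));print(low,left,c)
z=p[2]+.0455-.178;print('yel rel tool',onz('side',*low,z)-[p[0],p[1],z])
e=s[10:190,195:325,::-1];e=cv2.resize(e,(429,594),interpolation=cv2.INTER_CUBIC);cv2.imwrite('pics/c9.png',e)
E
```

```text
12.7 [ 0.5433 -0.2144  0.4193] [[0.01, 1.0, -0.0], [1.0, -0.01, 0.0], [0.0, -0.0, -1.0]] [ 0.58  0.2  -0.35  1.18  0.07  1.76  0.24] [ 0.1  0.5 -1.7] 0.385 59.78098857100122
(np.float64(266.0), np.float64(188.5)) (np.float64(248.5), np.float64(160.0)) [(array([273, 124,  12,  12,  49], dtype=int32), array([278.9, 128.4])), (array([254, 135,  35,  39, 516], dtype=int32), array([269.2, 151.8])), (array([250, 166,  21,  23, 139], dtype=int32), array([262.4, 180.9]))]
red rel [-2.09408927e-02  5.71064494e-02  4.85722573e-17]
(np.float64(275.0), np.float64(129.5)) (np.float64(253.5), np.float64(106.80952380952381)) [(array([284,  55,  11,  22, 144], dtype=int32), array([289.6,  67.9])), (array([259,  62,  17,  32, 325], dtype=int32), array([266.7,  76.5])), (array([274,  76,  26,  37, 272], dtype=int32), array([290.8,  89.3])), (array([270,  93,  11,  17, 117], dtype=int32), array([276.1, 100.1])), (array([254, 100,  27,  30, 287], dtype=int32), array([268.2, 118.7]))]
yel rel tool [-0.03237041  0.05772749  0.        ]
```

View pics/c9.png

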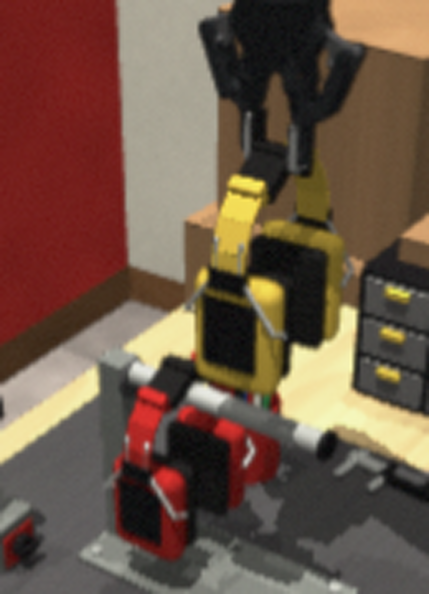

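The yellow pair hangs straight below the gripper, over the bar and clear of the red pair, which sits by the post. I'll check the sideways offset in the top view against the red pair's reference.

```bash
python3 - <<'E'
from cmp import *
a=cv2.imread('pics/t0.png')
low,left,c=prof(a,((0,150,60),(8,255,255)),((172,150,60),(180,255,255)),(270,325,160,200));print(left,c)
for dz in(.03,.09):print('red rel',onz('top',*left,.236-dz)[1]+.2157)
s=snap('top','t9.png');p=np.array(manip.sense()['ee_pos'])
low,left,c=prof(s[:,:,::-1],((20,110,70),(35,255,255)),None,(255,330,100,230));print(left,c)
for dz in(.03,.09):print('yel rel tool',onz('top',*left,p[2]+.0455-dz)[1]-p[1])
E
```

```text
(np.float64(277.5), np.float64(177.83333333333334)) [(array([278, 169,  13,  23, 209], dtype=int32), array([283.6, 179.1])), (array([306, 169,  14,  25, 184], dtype=int32), array([313.4, 181. ]))]
red rel 0.07298415774994493
red rel 0.06867786752945243
(np.float64(280.5), np.float64(174.0)) [(array([281, 163,  16,  28, 310], dtype=int32), array([288.3, 175.5]))]
yel rel tool 0.07859677443775773
yel rel tool 0.07392178940775701
```

>>> move_arm(rows=[[[-0.002,0,0.01,0,0],[-0.002,0,0.025,0,0],[-0.002,0,0.04,0,0],[-0.002,0,0.05,0,0],[-0.002,0,0.06,0,0],[-0.002,0,0.07,0,0],[-0.002,0,0.08,0,0],[-0.002,0,0.09,0,0],[-0.002,0,0.1,0,0]]])

```text
time: 13.7
ee_pos: [0.5433, -0.2164, 0.3185]
orientation: [[0.01, 1.0, 0.0], [1.0, -0.01, 0.0], [0.0, 0.0, -1.0]]
contact_force: [-0.4, -1.0, -2.3]
grip_width: 0.387
grip_force: 59.8
```

>>> move_arm(rows=[[[0,0,0.015,0,0],[0,0,0.03,0,0],[0,0,0.05,0,0],[0,0,0.07,0,0],[0,0,0.085,0,0],[0,0,0.095,0,0],[0,0,0.1,0,0],[0,0,0.1,0,0]]])

```text
time: 14.5
ee_pos: [0.5431, -0.2164, 0.2188]
orientation: [[0.01, 1.0, -0.001], [1.0, -0.01, 0.0], [0.0, -0.001, -1.0]]
contact_force: [0.2, 0.5, -2.0]
grip_width: 0.386
grip_force: 59.7
```

```bash
python3 - <<'E'
from cmp import *
st()
s=snap('side','s10.png');p=np.array(manip.sense()['ee_pos'])
low,left,c=prof(s[:,:,::-1],((20,110,70),(35,255,255)),None,(235,310,100,200));print(low,left,c)
z=p[2]+.0455-.178;print('yel rel tool',onz('side',*low,z)-[p[0],p[1],z])
a=cv2.imread('pics/s0.png');
K=((0,150,60),(8,255,255)),((172,150,60),(180,255,255))
print(prof(s[:,:,::-1],*K,(225,262,112,195)))
t=snap('top','t10.png')
low,left,c=prof(t[:,:,::-1],((20,110,70),(35,255,255)),None,(255,330,100,230));print(left,c)
for dz in(.03,.09):print('yel rel tool',onz('top',*left,p[2]+.0455-dz)[1]-p[1])
E
```

```text
14.5 [ 0.5431 -0.2164  0.2188] [[0.01, 1.0, -0.001], [1.0, -0.01, 0.0], [0.0, -0.001, -1.0]] [ 0.61  0.21 -0.36  1.58  0.08  1.37  0.23] [ 0.2  0.5 -2. ] 0.386 59.74268343066797
(np.float64(273.0), np.float64(185.5)) (np.float64(254.5), np.float64(166.28571428571428)) [(array([282, 121,   9,  16,  85], dtype=int32), array([286.8, 130.5])), (array([255, 130,  24,  41, 378], dtype=int32), array([267.8, 148.3])), (array([290, 149,   5,  20,  75], dtype=int32), array([291.8, 158.2])), (array([255, 161,  24,  25, 185], dtype=int32), array([267.8, 176.6]))]
yel rel tool [-3.25465542e-02  6.20277643e-02 -1.11022302e-16]
((np.float64(246.5), np.float64(179.5)), (np.float64(229.5), np.float64(160.5625)), [(array([253, 117,   9,  10,  36], dtype=int32), array([257.7, 120.3])), (array([234, 127,  17,  38, 280], dtype=int32), array([241. , 143.5])), (array([249, 133,  13,   9,  65], dtype=int32), array([254.9, 136.8])), (array([230, 157,  21,  23, 134], dtype=int32), array([242.4, 171.8]))])
(np.float64(276.5), np.float64(183.5)) [(array([277, 174,  14,  25, 238], dtype=int32), array([283.3, 185.1]))]
yel rel tool 0.07867010122119503
yel rel tool 0.07447507909928072
```

Both views put the yellow crown about 5 mm to +y of the tool, so I'll shift it 4 mm and lower it.

>>> move_arm(rows=[[[-0.002,0,0,0,0],[-0.004,0,0.002,0,0],[-0.004,0,0.01,0,0],[-0.004,0,0.017,0,0],[-0.004,0,0.021,0,0],[-0.004,0,0.0225,0,0],[-0.004,0,0.0225,0,0]]])

```text
time: 15.3
ee_pos: [0.5431, -0.2203, 0.1964]
orientation: [[0.01, 1.0, -0.001], [1.0, -0.01, 0.0], [0.0, -0.001, -1.0]]
contact_force: [0.5, 0.3, -1.1]
grip_width: 0.384
grip_force: 59.7
```

>>> move_arm(rows=[[[0,0,0.001,0,0],[0,0,0.002,0,0],[0,0,0.003,0,0],[0,0,0.003,0,0]]])

```text
time: 15.7
ee_pos: [0.5432, -0.2204, 0.1936]
orientation: [[0.01, 1.0, -0.0], [1.0, -0.01, 0.0], [0.0, -0.0, -1.0]]
contact_force: [-0.4, 0.1, -2.0]
grip_width: 0.383
grip_force: 59.8
```

>>> move_arm(rows=[[[0,0,0.0005,0,0],[0,0,0.001,0,0],[0,0,0.001,0,0]]])

```text
time: 16.0
ee_pos: [0.5433, -0.2204, 0.1929]
orientation: [[0.01, 1.0, 0.0], [1.0, -0.01, -0.0], [-0.0, 0.0, -1.0]]
contact_force: [0.1, 0.4, -0.5]
grip_width: 0.39
grip_force: 60.0
```

>>> move_arm(rows=[[[0,0,0.0005,0,0],[0,0,0.001,0,0],[0,0,0.001,0,0]]])

```text
time: 16.3
ee_pos: [0.5435, -0.2204, 0.1927]
orientation: [[0.01, 1.0, 0.001], [1.0, -0.01, -0.0], [-0.0, 0.001, -1.0]]
contact_force: [-2.1, 1.2, 7.5]
grip_width: 0.383
grip_force: 60.7
```

>>> move_arm(rows=[[[0,0,-0.0005,0,0],[0,0,-0.0005,0,0.15],[0,0,-0.0005,0,0.3],[0,0,-0.0005,0,0.42],[0,0,-0.0005,0,0.5],[0,0,-0.0005,0,0.6],[0,0,-0.0005,0,0.65],[0,0,-0.0005,0,0.65],[0,0,-0.01,0,0.65],[0,0,-0.03,0,0.65],[0,0,-0.06,0,0.65],[0,0,-0.1,0,0.65],[0,0,-0.14,0,0.65],[-0.05,-0.03,-0.16,0,0.65],[-0.1,-0.06,-0.16,0,0.65],[-0.15,-0.1,-0.16,0,0.65],[-0.2,-0.13,-0.16,0,0.65],[-0.25,-0.16,-0.16,0,0.65],[-0.29,-0.19,-0.16,0,0.65],[-0.29,-0.19,-0.16,0,0.65]]])

```text
time: 18.3
ee_pos: [0.349, -0.51, 0.3528]
orientation: [[0.01, 1.0, 0.001], [1.0, -0.01, -0.001], [-0.001, 0.001, -1.0]]
contact_force: [0.7, 0.2, -0.6]
grip_width: 0.654
grip_force: 0.0
```

```bash
python3 - <<'E'
from cmp import *
st()
Y=((20,110,70),(35,255,255)),None;K=((0,150,60),(8,255,255)),((172,150,60),(180,255,255))
import time
for i in range(2):
    s=snap('side',f's11{i}.png')[:,:,::-1];t=snap('top',f't11{i}.png')[:,:,::-1]
    print(prof(s,*Y,(235,310,100,200)));print(prof(s,*K,(225,257,112,195)))
    c=prof(t,*Y,(255,330,100,230))[2];print('top yel',c);c2=prof(t,*K,(255,327,130,200))[2];print('top red',c2)
bar=proj('top',[[.643,-.2166,.23],[.543,-.2156,.23]]);print(bar)
E
```

```text
18.3 [ 0.349  -0.51    0.3528] [[0.01, 1.0, 0.001], [1.0, -0.01, -0.001], [-0.001, 0.001, -1.0]] [ 0.99  0.24 -0.12  1.26  0.03  1.64  0.87] [ 0.7  0.2 -0.6] 0.654 0.0
((np.float64(271.5), np.float64(191.5)), (np.float64(253.5), np.float64(172.3684210526316)), [(array([279, 126,  12,  13,  65], dtype=int32), array([285.3, 131.1])), (array([254, 137,  41,  40, 593], dtype=int32), array([274.5, 154.7])), (array([254, 167,  23,  25, 179], dtype=int32), array([266.5, 182.8]))])
((np.float64(246.5), np.float64(179.5)), (np.float64(229.5), np.float64(160.8)), [(array([233, 127,  18,  38, 279], dtype=int32), array([241. , 143.6])), (array([249, 133,   8,   7,  41], dtype=int32), array([252.6, 136. ])), (array([230, 158,  21,  22, 131], dtype=int32), array([242.6, 171.9]))])
top yel [(array([277, 174,  14,  24, 228], dtype=int32), array([283.3, 185. ])), (array([306, 175,  14,  25, 189], dtype=int32), array([313. , 187.5]))]
top red [(array([278, 146,  13,  24, 203], dtype=int32), array([284. , 156.6])), (array([307, 147,  14,  25, 188], dtype=int32), array([313.9, 158.9]))]
((np.float64(271
[... 262 characters left out ...]
=int32), array([266.5, 182.8]))])
((np.float64(246.5), np.float64(179.5)), (np.float64(229.5), np.float64(160.5625)), [(array([234, 127,  17,  38, 281], dtype=int32), array([241.1, 143.5])), (array([249, 133,   8,   7,  41], dtype=int32), array([252.6, 136. ])), (array([230, 157,  21,  23, 135], dtype=int32), array([242.4, 171.9]))])
top yel [(array([277, 174,  14,  25, 227], dtype=int32), array([283.3, 185. ])), (array([306, 175,  14,  25, 189], dtype=int32), array([313. , 187.5]))]
top red [(array([278, 146,  13,  25, 204], dtype=int32), array([284. , 156.6])), (array([307, 147,  14,  26, 190], dtype=int32), array([313.9, 159.2]))]
[[301.36678337 151.56177022]
 [300.66558806 182.16179774]]
```

>>> move_arm(rows=[[[0,0,0,0,0.65],[0,0,0,0,0.65],[0,0,0,0,0.65],[0,0,0,0,0.65],[0,0,0,0,0.65],[0,0,0,0,0.65],[0,0,0,0,0.65],[0,0,0,0,0.65],[0,0,0,0,0.65],[0,0,0,0,0.65]]])

```text
time: 19.5
ee_pos: [0.3504, -0.5086, 0.3517]
orientation: [[0.01, 1.0, -0.0], [1.0, -0.01, 0.0], [0.0, -0.0, -1.0]]
contact_force: [-0.3, -0.4, -0.1]
grip_width: 0.651
grip_force: 0.0
```

```bash
python3 - <<'E'
from cmp import *
Y=((20,110,70),(35,255,255)),None
s=get_image('side');t=get_image('top')
print(prof(s[:,:,::-1],*Y,(235,310,100,200))[2],prof(t[:,:,::-1],*Y,(255,330,100,230))[2])
a=cv2.imread('pics/t0.png')[:,:,::-1].astype(int);d=(abs(a-t).max(2)>60).astype(np.uint8);d[225:]=0
n,_,st_,_=cv2.connectedComponentsWithStats(d);print([x.tolist() for x in st_[1:] if x[4]>15])
print(manip.close_job())
E
```

```text
[(array([279, 126,  12,  13,  65], dtype=int32), array([285.3, 131.1])), (array([254, 137,  41,  40, 594], dtype=int32), array([274.6, 154.7])), (array([254, 167,  23,  25, 179], dtype=int32), array([266.5, 182.8]))] [(array([277, 174,  14,  25, 228], dtype=int32), array([283.2, 185.2])), (array([306, 175,  14,  25, 186], dtype=int32), array([313. , 187.6]))]
[[276, 146, 45, 55, 1508], [146, 170, 42, 29, 675], [186, 180, 6, 19, 55], [297, 181, 7, 7, 48], [458, 210, 10, 15, 123], [436, 218, 16, 7, 65], [410, 220, 4, 5, 17]]
the job is handed in; nothing more can be done
None
```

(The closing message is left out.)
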